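# Close the column's port and set the packing lever four clicks

## Task

On the column press, first close the captive steel hex cap on the feed port by turning it clockwise (seen from above) up to its stop. Then take the upright post of the spring-loaded ratchet lever and push the lever clockwise from its rest by exactly four clicks, no fifth, and finish still holding it there: the clicks are only felt, and the lever springs back if let go. Leave everything else on the bench where it is.

Things in the scene. Friction and masses are not known exactly. Their poses are not given: they have to be found in the camera images.
- press: Column press, fixed: grey plate 140 (x) by 300 (y) by 14 mm; a clear column under a white drum (116 mm across, 122 mm high) with the ratchet lever on top, and 170 mm away along -y the feed port with its hex cap. Origin at the plate's underside; y runs along the plate from port to column, z up. Lever axis at (0, 70) mm, cap axis at (0, -100) mm. Black pawl housing on the drum's +y side.
- cap_grip (a point): Centre of the captive steel hex cap on the feed port: 36 mm across flats, 26 mm tall (67 to 93 mm above the bench, plus a 3 mm boss). On its axis, half-way up, 80 mm above the bench; turns with it, never rises. z up; two opposite flats face along its x axis, the others 60 and 120 degrees on. Below is a 38 mm round flange, top at 66 mm. Nothing else is within 70 mm of the axis at this height.
- cap (a joint): Turn of the hex cap in rad, growing clockwise seen from above. It starts between 0 and 0.4; 1.2 is fully closed, a hard stop. Friction of about 0.15 N m holds it wherever it is left.
- post (a point): Centre of the lever's upright round black post: 18 mm in diameter, 55 mm tall (143 to 198 mm above the bench), on the outer end of the flat steel lever arm (22 mm wide, top at 143 mm). This point is half-way up, 170 mm above the bench. x axis points from the post to the lever's axis, z up; it turns with the lever.
- lever_axis (a point): Point on the lever's vertical axis at the height of the post's centre (170 mm above the bench); the post's centre moves on a circle of 120 mm radius about it. The drum and toothed wheel below reach 144 mm high.
- lever (a joint): Turn of the ratchet lever in rad, clockwise from above. A spring (5 to 6 N at the post) pushes it to rest at 0. Click n sits at 0.16 n (19 mm of post travel each), its tooth is passed at 0.16 (n - 0.5): the force at the post rises to about 8 N, then drops to 4 N. Four clicks = 0.64; fifth tooth 0.72, end stop 1.12. At rest the arm points to the press's -x, 0.5 rad towards -y; it sweeps to +y.
- spare: Bystander: loose spare steel hex nut, same size as the cap, lying on the bench before the press; origin at the centre of its underside.
- jar: Bystander: small lidded jar, 60 mm across, 85 mm tall, beyond the port end of the press; origin at its underside.
- beaker: Bystander: clear cup, 72 mm across, 85 mm tall, behind the press; origin at its underside.
- reagent: Bystander: glass bottle, 76 mm across, 150 mm tall, on the left; origin at its underside.
- wrench: Bystander: steel wrench 180 mm long, lying on the left; origin at its underside.
- tipbox: Bystander: box 124 by 84 by 57 mm on the right; origin at its underside.
- bigjar: Bystander: white jar, 84 mm across, 140 mm tall, on the right; origin at its underside.

How it is judged:
On the way, in this order (a step that is already met when the one before it is completed fails the run):
1. the hex cap is closed to its stop, the lever still at rest (value of joint cap above 1.1 rad and value of joint lever below 0.08 rad), for 0.2 s.
2. the lever is held by the fingers in its fourth click (value of joint lever between 0.568 and 0.712 rad and contact force between the fingers and lever above 1 N), for 0.3 s.
At the end, for the whole second after the job is handed in: The hex cap is closed to within 0.1 rad of its stop (joint above 1.1), the fingers press on the lever's post with more than 1 N and hold the lever still in its fourth click: joint between 0.568 and 0.712 rad (all of step 2 and value of joint cap above 1.1 rad and velocity of joint lever between -0.1 and 0.1 rad/s); the arm keeps its last pose, push and grip.
It fails at once if the lever goes over the fifth tooth (value of joint lever above 0.73 rad).
It fails at once if a bystander is pushed more than 30 mm or knocked over (distance of any of spare, jar, beaker, reagent, wrench, tipbox, bigjar from where it was at the start of the episode above 0.03 m or angle between any of spare, jar, beaker, reagent, wrench, tipbox, bigjar's own z axis and vertical above 0.5 rad).
It also fails if it takes over 61 s, if anything falls off the work surface, if the arm or the gripper's body presses on something with over 40 N, if the wrist force passes 120 N, or if a joint passes its speed limit or range.

## Robot

A 7-joint arm with a two-finger parallel gripper is mounted at the origin on the work surface. World frame = base frame: x ahead of the robot, y to its left, z up, the work surface at z = 0. Lengths are in m, angles in rad, forces in N, time in s.
With the tool pointing down it reaches from about 0.4 to 0.85 m from the base axis. Payload 4.5 kg.
Tool frame: the origin (TCP) lies between the finger pads; the fingertips stand 8 mm ahead of it and the grasp point (between the pads) lies 11 mm behind it; z points along the fingers, y is the direction in which the jaws open and shut (so a half turn about z gives the same grasp; the last joint's range is limited). The gripper opens to 88 mm and grips with 3 to 60 N. Pads are 18 mm wide; open, the fingers measure 123 mm over their backs; the gripper's body (75 mm by 187 mm) begins 45 mm behind the grasp point.
Start: joints at [0.034, 0.689, -0.195, 1.565, 0.157, 0.902, -0.215], TCP at [0.625, 0, 0.247] pointing down, gripper open.
Joint ranges: [-3.01, 3.01], [-0.46, 2.08], [-1.47, 1.51], [0.13, 2.56], [-1, 4.14], [0.04, 2.09], [-2.66, 2.66]. Speed limits (rad/s): [2.57, 2.57, 3.14, 3.14, 3.14, 3.14, 3.14].

## Interface

Orientations are given as a unit quaternion [x, y, z, w].
In Python, from plant import r gives the robot as it stands.
- The arm moves only by the tool carry_out, never from a script. Its argument "commands" is a list that holds one entry, the list of rows, each a list of 7 numbers: the turn, a rotation vector about the tool's x, y, z in rad, then the shift along the tool's x, y, z in cm, then the finger opening in cm, from 0 to 8.81. A call has 1 to 10 rows; each row is the pose to reach, as a shift and turn from the pose commanded when the call began, along the tool's axes at that moment; what a row does not reach only later rows make up. A row lasts 1/12 s, in which the tool goes at most 41.7 mm and 7.16 degrees, less where a joint would pass 70% of its speed; a pose out of reach is approached as far as the arm can. A call with a gripper value outside its range is refused whole. The fingers move at their own pace and stop on an object; "force" is the grip in N (left out, the last holds). Time passes only in rows, so rows that repeat a pose let the fingers close. It gives the time, the measured TCP pose, the force and the opening at its end, in the units of the state.
- r.get_state(): the state, without advancing time (a new reading comes with each control period).
- r.snapshot(name): name is "scene" or "side" or "wrist"; returns a dict with "pixels" (480x640x3 uint8, red, green, blue), "mtx" (3x3 intrinsics, pixels), "k1" (the pictures are not rectified: a ray, as slopes to the right and down, at radius r is drawn at 1 + k1 r^2 times it, then the intrinsics apply), "xyz" and "rotation" of the camera in the world. Camera axes: x right, y down, z forward; pixel columns grow to the right and rows downward; lengths in m; the calibration is good to about 2 mm. A picture is of the moment at which its call begins. There is no depth.
- r.finish_job(): hands the job in, once; it reports no verdict.
The state is a dict: "clock": time; "q": joint angles; "qd": joint speeds; "joint_torque": joint torques, N m; "tool_pos": TCP position; "eef_rot": TCP orientation; "contact_force": force on the tool from outside, world axes, zero at the start; "moment": the same for the moment, N m; "opening": opening from 0.0 (shut) to 1.0 (fully open).
Only numpy, scipy, OpenCV 4.12 (cv2) and the standard library are available. Lean on these libraries where they do the work, as an engineer would, in place of code of your own. Each camera call takes 0.05 s, during which the arm holds its last target.

## Working session

There is one attempt and no reset: what is moved stays moved. The work goes in short steps, Python scripts to look and compute and a tool call to move; the robot and the scene stay as the last step left them, time stands still between calls to the robot, and variables do not carry over. Pictures are saved under pics/ and viewed, and the job is handed in when it is done.

Besides the shell and the picture viewer there is one more tool, called after ">>>" by a JSON object that holds its "fn" and its "kwargs", one argument or row to a line. carry_out: Moves the arm, as the interface text tells. Its arguments: {"type":"object","properties":{"commands":{"type":"array"},"force":{"type":"number"}},"required":["commands"]}

```bash
ls; mkdir -p pics; python3 - <<'E'
from plant import r
import cv2
s=r.get_state(); print(s)
for n in ["scene","side","wrist"]:
    d=r.snapshot(n); cv2.imwrite(f"pics/{n}0.png",d["pixels"][:,:,::-1]); print(n,d["mtx"],d["k1"],d["xyz"],d["rotation"])
E
```

```text
pics
{'clock': 0.0, 'q': array([ 0.03384068,  0.68997515, -0.1945173 ,  1.56634237,  0.15730788,
        0.90249271, -0.21508965]), 'qd': array([ 0.00091872, -0.00057436, -0.00022548, -0.00107231,  0.00030776,
        0.00181655,  0.0007205 ]), 'joint_torque': array([ 3.38560185e-04, -5.27571630e+01, -1.26686912e+00, -1.53434461e+01,
       -5.26333472e-02,  6.56995355e-03,  1.65937727e-04]), 'tool_pos': array([ 6.24384053e-01, -7.40246456e-05,  2.45916058e-01]), 'eef_rot': array([ 7.07084807e-01,  7.07128166e-01, -6.91687669e-04, -5.95052395e-04]), 'contact_force': array([-0.5737746 , -0.19281564,  0.26608551]), 'moment': array([-0.03480108, -0.00407624, -0.02872485]), 'opening': 1.0002461594749776}
scene [[618.3952465    0.         308.18611554]
 [  0.         618.3952465  237.30852001]
 [  0.           0.           1.        ]] -0.021039906345157133 [ 1.23026826 -0.98837241  1.14461575] [ 0.87073944  0.27109412 -0.12146989 -0.3918748 ]
side [[584.61947704   0.         315.7551743 ]
 [  0.         584.61947704 238.35974796]
 [  0.           0.           1.        ]] -0.0021051037822661174 [-0.02337455  0.78622592  1.02179141] [-0.28356394  0.86790849 -0.38545896  0.13322063]
wrist [[375.00259305   0.         321.02453686]
 [  0.         375.00259305 238.90577867]
 [  0.           0.           1.        ]] -0.0012222126085748163 [0.624614   0.07122952 0.3835815 ] [ 9.90510166e-01  3.62703892e-04 -1.88425371e-04  1.37438871e-01]
```

View pics/scene0.png

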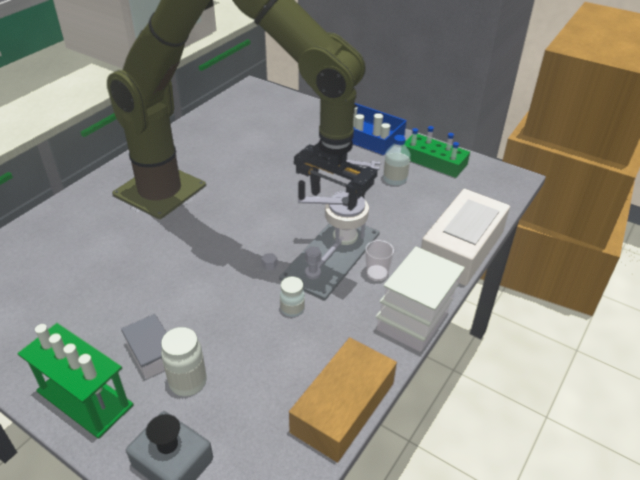

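View pics/side0.png

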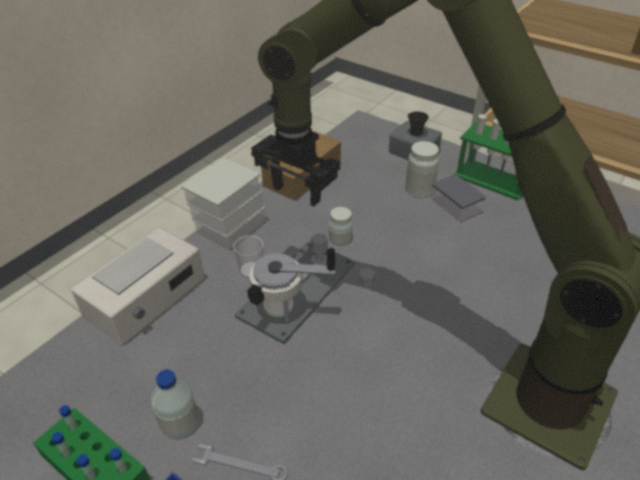

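View pics/wrist0.png

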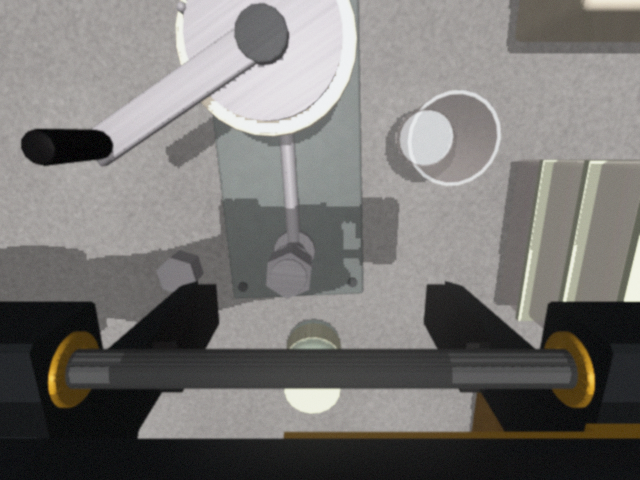

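```bash
python3 - <<'E'
import cv2
a=cv2.imread("pics/wrist0.png")
cv2.imwrite("pics/z1.png",cv2.resize(a[215:310,150:380],None,fx=3.4,fy=3.4,interpolation=cv2.INTER_CUBIC))
cv2.imwrite("pics/z2.png",cv2.resize(a[0:180,10:370],None,fx=2.2,fy=2.2,interpolation=cv2.INTER_CUBIC))
E
```

```text
(no output)
```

View pics/z1.png

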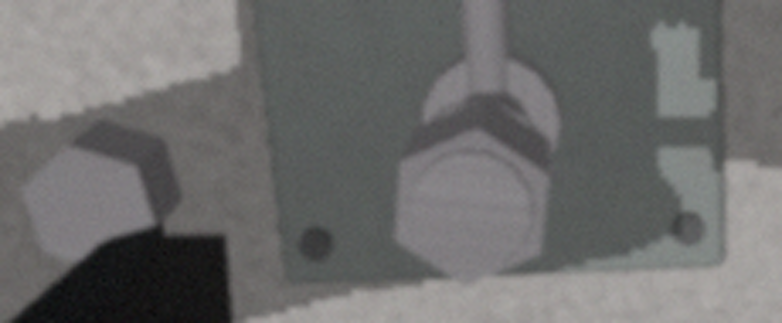

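View pics/z2.png

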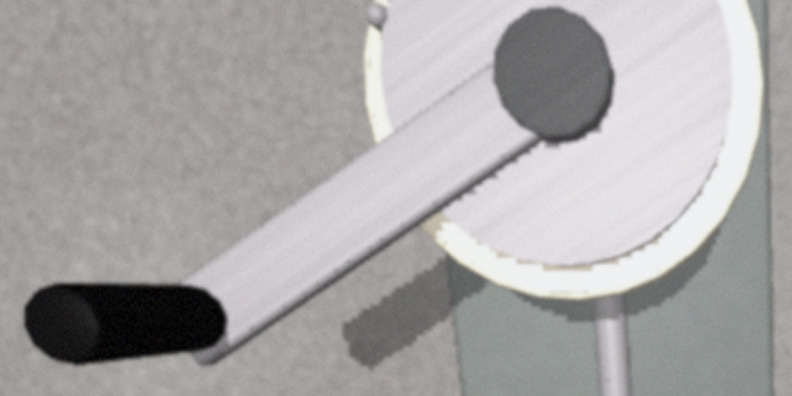

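```bash
cat > h.py <<'E'
import numpy as np, cv2
from scipy.spatial.transform import Rotation as R
def unproj(d,px,z):
    K=np.array(d["mtx"]); px=np.atleast_2d(np.array(px,float))
    n=cv2.undistortPoints(px.reshape(-1,1,2),K,np.array([d["k1"],0,0,0.])).reshape(-1,2)
    v=R.from_quat(d["rotation"]).apply(np.c_[n,np.ones(len(n))]); c=np.array(d["xyz"])
    return c+v*((np.atleast_1d(z)-c[2])/v[:,2])[:,None]
def proj(d,P):
    p=R.from_quat(d["rotation"]).inv().apply(np.atleast_2d(P)-d["xyz"])
    return cv2.projectPoints(p,np.zeros(3),np.zeros(3),np.array(d["mtx"]),np.array([d["k1"],0,0,0.]))[0].reshape(-1,2)
E
python3 - <<'E'
from h import *
from plant import r
d=r.snapshot("wrist")
o=np.array([150,215.]);
hx=np.array([[477,128],[549,165],[543,243],[468,280],[396,238],[402,167]])/3.4+o
P=unproj(d,hx,0.093); c=P.mean(0); v=P-c
print("cap",c,"rad",np.linalg.norm(v,axis=1),"ang",np.degrees(np.arctan2(v[:,1],v[:,0]))%60)
pl=unproj(d,np.array([[285,282],[723,264],])/3.4+o,0.014); print("plate",pl,np.linalg.norm(pl[0]-pl[1]),np.degrees(np.arctan2(*(pl[1]-pl[0])[[1,0]])))
print("post",unproj(d,[[62/2.2+10,323/2.2]],0.198),"hub",unproj(d,[[553/2.2+10,73/2.2]],0.15))
E
```

```text
cap [ 0.59812619 -0.04213394  0.093     ] rad [0.0195413  0.02126595 0.01990923 0.02014993 0.0209542  0.01934085] ang [25.51801291 28.39578502 29.22181018 25.55538869 25.11187062 30.32547282]
plate [[ 0.53118323 -0.0992267   0.014     ]
 [ 0.66914585 -0.09296945  0.014     ]] 0.13810444078078804 2.596853728502479
post [[0.48841695 0.06469193 0.198     ]] hub [[0.59112534 0.12499952 0.15      ]]
```

>>> {"fn": "carry_out", "kwargs": {
  "commands": [
    [[0,0,0,-1.5,-0.9,2,8.8],[0,0,0,-3,-1.8,4,8.8],[0,0,0,-4.4,-2.7,6,8.8],[0,0,0,-4.4,-2.7,7.5,8.8],[0,0,0,-4.4,-2.7,7.5,8.8],[0,0,0,-4.4,-2.7,7.5,8.8]]
  ],
  "force": 20
}}

```text
clock: 0.7
tool_pos: [0.5978, -0.0436, 0.1713]
eef_rot: [0.707, 0.707, -0.0, -0.001]
contact_force: [0.5, 0.2, -0.1]
opening: 0.997
```

```bash
python3 - <<'E'
from h import *
from plant import r
d=r.snapshot("wrist"); cv2.imwrite("pics/w1.png",d["pixels"][:,:,::-1])
s=r.get_state(); print(s["tool_pos"],s["eef_rot"],s["contact_force"],s["moment"])
print(proj(d,[s["tool_pos"],[.598,-.044,.093]]))
E
```

```text
[ 0.59872295 -0.04314214  0.17225037] [7.06809040e-01 7.07404077e-01 6.64660736e-04 1.02271076e-04] [0.39855162 0.31681803 0.817654  ] [-0.00968164 -0.01292454  0.01575684]
[[322.98780838 315.79837076]
 [321.14250815 255.76072046]]
```

View pics/w1.png

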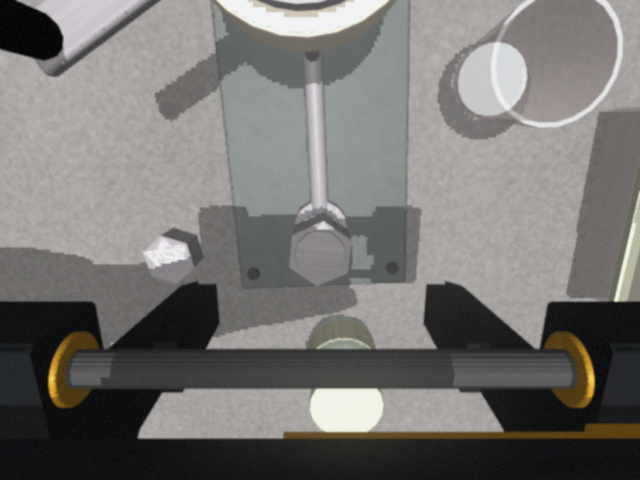

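```bash
python3 - <<'E'
import cv2
a=cv2.imread("pics/w1.png")
cv2.imwrite("pics/z3.png",cv2.resize(a[195:295,230:420],None,fx=4,fy=4,interpolation=cv2.INTER_CUBIC))
E
```

```text
(no output)
```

View pics/z3.png

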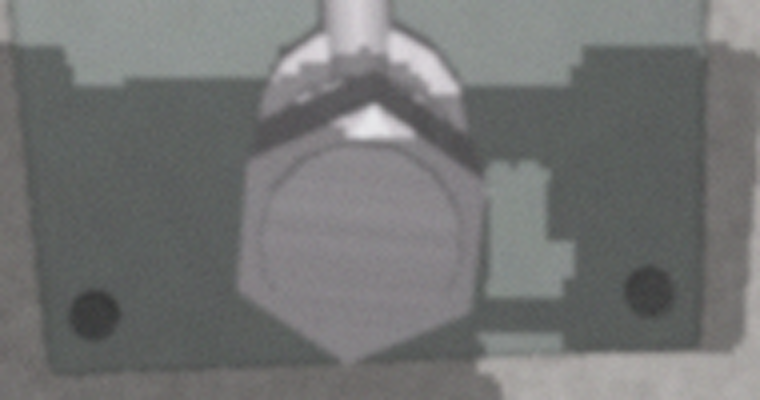

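```bash
python3 - <<'E'
from h import *
from plant import r
d=r.snapshot("wrist")
o=np.array([230,195.])-0.375
hx=np.array([[374,102],[487,172],[473,312],[347,362],[238,291],[247,157]])/4+o
P=unproj(d,hx,0.093); c=P.mean(0); v=P-c
print("cap",c,"rad",np.linalg.norm(v,axis=1),"ang",np.degrees(np.arctan2(v[:,1],v[:,0]))%60, ((P[0]+P[3])/2),(P[1]+P[4])/2,(P[2]+P[5])/2)
pl=unproj(d,np.array([[50,375],[702,350],])/4+o,0.014); print("plate",pl,np.linalg.norm(pl[0]-pl[1]),np.degrees(np.arctan2(*(pl[1]-pl[0])[[1,0]])))
print(r.get_state()["tool_pos"])
E
```

```text
cap [ 0.59833164 -0.04218848  0.093     ] rad [0.02068073 0.02131753 0.02135939 0.02098039 0.02097111 0.02094315] ang [24.68422513 27.49431055 23.97472953 24.075264   25.85699159 24.56138107] [ 0.5982068  -0.04232675  0.093     ] [ 0.59835077 -0.04184078  0.093     ] [ 0.59843734 -0.04239792  0.093     ]
plate [[ 0.53213445 -0.09923101  0.014     ]
 [ 0.67058072 -0.0934524   0.014     ]] 0.1385668100896359 2.390084023931542
[ 0.59918572 -0.04298605  0.17274926]
```

>>> {"fn": "carry_out", "kwargs": {
  "commands": [
    [[0,0,0.085,0.2,0,3,8.8],[0,0,0.085,0.2,0,6,8.8],[0,0,0.085,0.2,0,8,8.8],[0,0,0.085,0.2,0,9.4,8.8],[0,0,0.085,0.2,0,9.4,8.8],[0,0,0.085,0.2,0,9.4,5]]
  ],
  "force": 20
}}

```text
clock: 1.3
tool_pos: [0.5988, -0.0412, 0.0783]
eef_rot: [0.736, 0.677, 0.001, 0.0]
contact_force: [0.1, 0.1, -0.9]
opening: 0.945
```

```bash
python3 - <<'E'
from h import *
from plant import r
d=r.snapshot("wrist"); cv2.imwrite("pics/w2.png",d["pixels"][:,:,::-1])
s=r.get_state(); print(s["tool_pos"],s["eef_rot"],s["contact_force"],s["moment"],s["q"],s["opening"])
E
```

```text
[ 0.59931455 -0.0413974   0.07901418] [7.36269219e-01 6.76687525e-01 1.05311591e-03 7.22098098e-04] [-0.78995986 -0.21296479  0.07189852] [0.04936235 0.01064401 0.00477488] [ 0.06284461  0.88885574 -0.12439815  1.76366339  0.20202541  0.49891196
 -0.27779986] 0.897923478939711
```

View pics/w2.png

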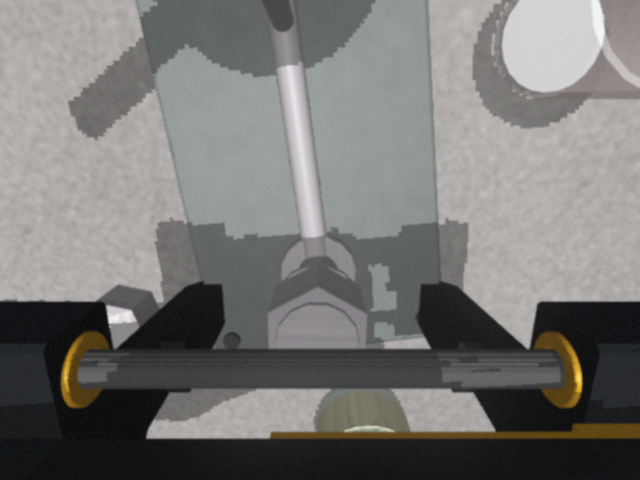

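>>> {"fn": "carry_out", "kwargs": {
  "commands": [
    [[0,0,0,0,0,0,2],[0,0,0,0,0,0,2],[0,0,0,0,0,0,2],[0,0,0,0,0,0,2],[0,0,0,0,0,0,2],[0,0,0,0,0,0,2],[0,0,0,0,0,0,2],[0,0,0,0,0,0,2]]
  ],
  "force": 25
}}

```text
clock: 2.02
tool_pos: [0.5973, -0.042, 0.0778]
eef_rot: [0.737, 0.676, -0.001, -0.001]
contact_force: [-2.9, -0.8, 3.3]
opening: 0.404
```

```bash
python3 - <<'E'
from h import *
from plant import r
d=r.snapshot("wrist"); cv2.imwrite("pics/w3.png",d["pixels"][:,:,::-1])
s=r.get_state(); print(s["tool_pos"],s["eef_rot"],s["contact_force"],s["moment"],s["q"],s["opening"])
E
```

```text
[ 0.5972612  -0.04197033  0.07778072] [ 7.36599718e-01  6.76328537e-01 -5.63767282e-04 -4.96728751e-04] [-3.2310811   0.23213668  3.65379415] [ 0.0248631   0.60807376 -0.11052794] [ 0.06328722  0.8901805  -0.1237835   1.76632896  0.20193068  0.49892901
 -0.27811896] 0.40532244458719907
```

View pics/w3.png

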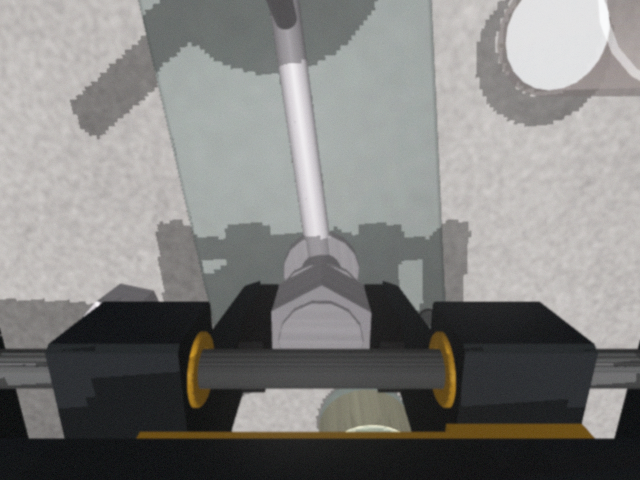

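>>> {"fn": "carry_out", "kwargs": {
  "commands": [
    [[0,0,0.08,0,-0.05,0,2],[0,0,0.16,0,-0.05,0,2],[0,0,0.24,0,-0.05,0,2],[0,0,0.32,0,-0.05,0,2],[0,0,0.4,0,-0.05,0,2],[0,0,0.48,0,-0.05,0,2],[0,0,0.56,0,-0.05,0,2],[0,0,0.64,0,-0.05,0,2],[0,0,0.72,0,-0.05,0,2],[0,0,0.8,0,-0.05,0,2]]
  ],
  "force": 30
}}

```text
clock: 2.9
tool_pos: [0.5988, -0.0428, 0.0778]
eef_rot: [0.942, 0.335, 0.001, 0.001]
contact_force: [1.5, -2.2, -1.1]
opening: 0.403
```

```bash
python3 - <<'E'
from h import *
from plant import r
s=r.get_state(); print(s["tool_pos"],s["contact_force"],s["moment"],s["q"],s["opening"])
m=R.from_quat(s["eef_rot"]).as_matrix(); print(m.round(3), np.degrees(np.arctan2(m[1,1],m[0,1])))
E
```

```text
[ 0.59879945 -0.04278672  0.07782215] [ 1.49185506 -2.18377132 -1.09197608] [-0.23131656 -0.11588768  0.22043258] [-0.04482024  0.89306612  0.06857166  1.77171462 -0.11355017  0.47787465
 -0.78925491] 0.4025997196426204
[[ 0.776  0.631  0.003]
 [ 0.631 -0.776 -0.001]
 [ 0.001  0.003 -1.   ]] -50.89305316372253
```

>>> {"fn": "carry_out", "kwargs": {
  "commands": [
    [[0,0,0.05,0,0,0,2],[0,0,0.1,0,0,0,2],[0,0,0.15,0,0,0,2],[0,0,0.2,0,0,0,2],[0,0,0.23,0,0,0,2],[0,0,0.23,0,0,0,2]]
  ],
  "force": 30
}}

```text
clock: 3.4
tool_pos: [0.5991, -0.0432, 0.0778]
eef_rot: [0.974, 0.225, 0.001, 0.001]
contact_force: [4.2, -3.8, -3.3]
opening: 0.403
```

```bash
cat > st.py <<'E'
from h import *
from plant import r
s=r.get_state(); print(s["clock"],s["tool_pos"],s["contact_force"],s["moment"],s["q"],s["opening"])
m=R.from_quat(s["eef_rot"]).as_matrix(); print(np.degrees(np.arctan2(m[1,1],m[0,1])))
E
python3 st.py
```

```text
3.4 [ 0.59905638 -0.04320443  0.07784402] [ 4.19364656 -3.81975948 -3.31606238] [-0.55657526 -0.58993676 -0.12604622] [-0.07498086  0.89687803  0.12295225  1.7731074  -0.20450832  0.48059781
 -0.93263398] 0.40346515211963957
-63.95296921132075
```

>>> {"fn": "carry_out", "kwargs": {
  "commands": [
    [[0,0,0.03,0,0,0,2],[0,0,0.06,0,0,0,2],[0,0,0.06,0,0,0,2]]
  ],
  "force": 30
}}

```text
clock: 3.65
tool_pos: [0.5991, -0.0433, 0.0779]
eef_rot: [0.98, 0.198, 0.001, 0.002]
contact_force: [3.8, -4.2, -3.1]
opening: 0.403
```

```bash
python3 st.py
```

```text
3.65 [ 0.59907744 -0.0433031   0.07787631] [ 3.84210193 -4.21682297 -3.10274105] [-0.85365899 -0.58162902  0.67381039] [-0.08276824  0.89798849  0.13675013  1.77354909 -0.22682515  0.48183641
 -0.96895977] 0.40316929135973434
-67.21505401343774
```

>>> {"fn": "carry_out", "kwargs": {
  "commands": [
    [[0,0,0.03,0,0,0,2],[0,0,0.06,0,0,0,2],[0,0,0.06,0,0,0,2]]
  ],
  "force": 30
}}

```text
clock: 3.9
tool_pos: [0.5999, -0.043, 0.0779]
eef_rot: [0.986, 0.169, 0.002, 0.002]
contact_force: [5.0, -4.3, -3.3]
opening: 0.411
```

```bash
python3 - <<'E'
from h import *
from plant import r
d=r.snapshot("wrist"); cv2.imwrite("pics/w4.png",d["pixels"][:,:,::-1])
E
python3 st.py
```

```text
3.95 [ 0.59983235 -0.04305847  0.07794802] [ 5.18382865 -5.03125586 -4.49904295] [-0.67583827 -0.93863257  0.94535068] [-0.09072575  0.89931254  0.15032765  1.77317907 -0.25006698  0.48257167
 -1.00584425] 0.4094420457837895
-70.5318748117909
```

View pics/w4.png

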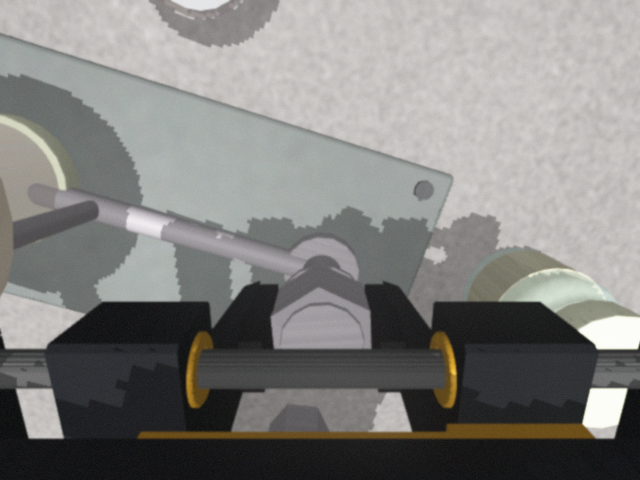

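>>> {"fn": "carry_out", "kwargs": {
  "commands": [
    [[0,0,0.02,0,0,0,2],[0,0,0.02,0,0,0,2],[0,0,0.0,0,0,0,2],[0,0,-0.05,0,0,0,4.5],[0,0,-0.05,0,0,0,8.8],[0,0,-0.05,0,0,0,8.8],[0,0,-0.05,0,0,0,8.8],[0,0,-0.05,0,0,0,8.8],[0,0,-0.05,0,0,0,8.8],[0,0,-0.05,0,0,0,8.8]]
  ],
  "force": 30
}}

```text
clock: 4.78
tool_pos: [0.5974, -0.0418, 0.0777]
eef_rot: [0.981, 0.192, -0.0, -0.0]
contact_force: [0.1, -0.5, 0.7]
opening: 0.914
```

```bash
python3 - <<'E'
from h import *
from plant import r
d=r.snapshot("wrist"); cv2.imwrite("pics/w5.png",d["pixels"][:,:,::-1])
E
python3 st.py
```

```text
4.8333 [ 0.59745634 -0.04181567  0.077734  ] [0.42261687 0.32954017 0.09111322] [0.00476736 0.00484358 0.0226711 ] [-0.08448056  0.8978107   0.1376508   1.77543868 -0.23274542  0.48422605
 -0.976616  ] 0.9612749583151506
-67.89936260235548
```

View pics/w5.png

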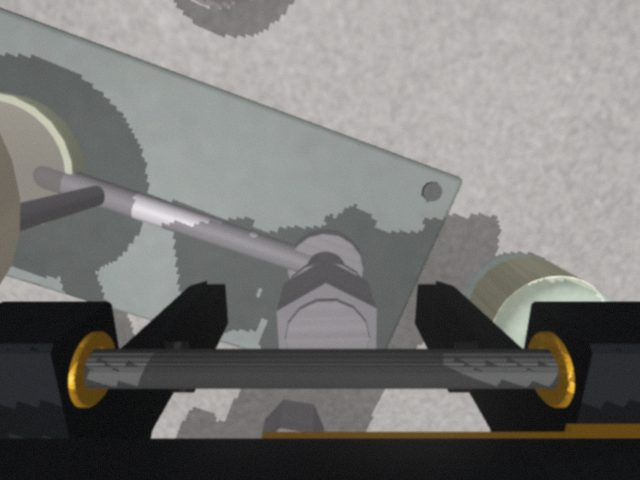

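>>> {"fn": "carry_out", "kwargs": {
  "commands": [
    [[0,0,0,0,0,-3,8.8],[0,0,0,0,0,-6,8.8],[0,0,0,0,0,-9,8.8],[0,0,0,0,0,-12,8.8],[0,0,0,0,0,-15,8.8],[0,0,0,0,0,-15,8.8],[0,0,0,0,0,-15,8.8]]
  ]
}}

```text
clock: 5.42
tool_pos: [0.5986, -0.042, 0.2296]
eef_rot: [0.981, 0.192, 0.002, 0.0]
contact_force: [-0.2, -0.4, -1.2]
opening: 1.0
```

```bash
python3 - <<'E'
from h import *
from plant import r
d=r.snapshot("wrist"); a=d["pixels"][:,:,::-1].copy(); 
print(proj(d,[[.598,-.042,.093],[.598,-.042,.014]]))
cv2.imwrite("pics/w6.png",a)
cv2.imwrite("pics/z6.png",cv2.resize(a[190:280,240:400],None,fx=5,fy=5,interpolation=cv2.INTER_CUBIC))
E
python3 st.py
```

```text
[[321.88987862 231.47201922]
 [321.57131598 210.97755259]]
5.4667 [ 0.59742053 -0.04180181  0.22795991] [ 0.97315598  1.22204246 -0.11594741] [0.0306981  0.10298705 0.014577  ] [-0.12756451  0.68379846  0.21191346  1.6815629  -0.18745625  0.79556234
 -1.0153582 ] 0.9994571229744643
-67.89307563297561
```

View pics/z6.png

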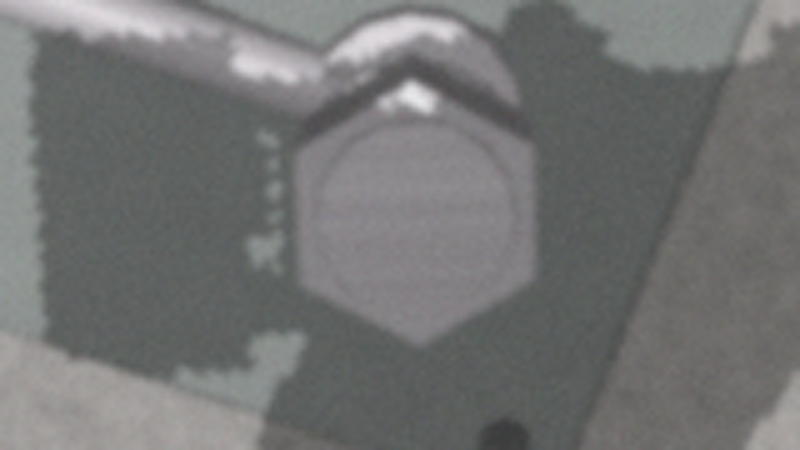

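View pics/w6.png

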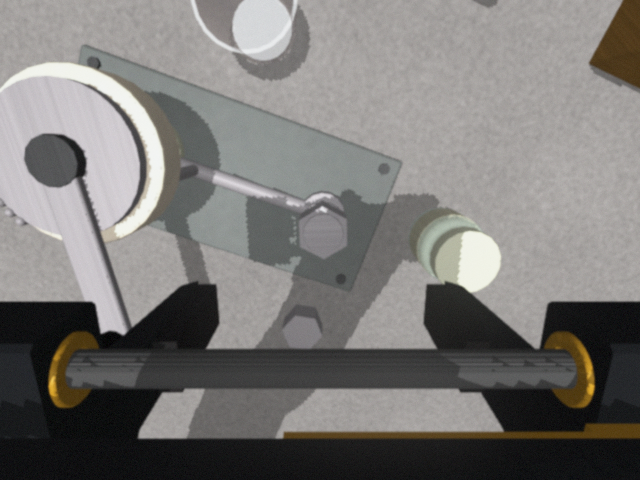

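```bash
python3 - <<'E'
from h import *
from plant import r
d=r.snapshot("wrist")
hx=np.array([[412,76],[533,143],[535,273],[418,347],[298,282],[295,150]])/5+[239.6,189.6]
P=unproj(d,hx,0.093); c=P.mean(0); v=P-c
print("cap",c,"rad",np.linalg.norm(v,axis=1),"ang",np.degrees(np.arctan2(v[:,1],v[:,0]))%60)
pl=unproj(d,[[82,45],[402,161],[351,290]],0.014);print(pl)
e=pl[0]-pl[1]; print(np.linalg.norm(e),np.degrees(np.arctan2(e[1],e[0]))-90); e=pl[1]-pl[2]; print(np.linalg.norm(e),np.degrees(np.arctan2(e[1],e[0])))
cen=(pl[0]+pl[2])/2; print(cen)
for z in (.15,.16): print(unproj(d,[[54,160]],z))
E
```

```text
cap [ 0.59642919 -0.04230799  0.093     ] rad [0.02088524 0.0205693  0.020459   0.02121529 0.02079867 0.02036739] ang [23.48019624 23.77042923 24.86352564 23.38933481 23.42753968 23.63231777]
[[ 0.65267517  0.20144407  0.014     ]
 [ 0.66764588 -0.09249023  0.014     ]
 [ 0.53222329 -0.09991622  0.014     ]]
0.29431529754958174 2.915678379445481
0.1356260400289899 3.1387085743856407
[0.59244923 0.05076392 0.014     ]
[[0.59205687 0.11986436 0.15      ]]
[[0.59530841 0.11364446 0.16      ]]
```

>>> {"fn": "carry_out", "kwargs": {
  "commands": [
    [[0,0,-0.03,-1.2,-2.8,0,8.8],[0,0,-0.06,-2.4,-5.6,0,8.8],[0,0,-0.1,-3.6,-8.4,0,8.8],[0,0,-0.13,-4.8,-11.2,0,8.8],[0,0,-0.16,-6.2,-14.1,0,8.8],[0,0,-0.16,-6.2,-14.1,0,8.8],[0,0,-0.16,-6.2,-14.1,0,8.8]]
  ]
}}

```text
clock: 6.1
tool_pos: [0.4851, 0.0667, 0.2266]
eef_rot: [0.963, 0.271, -0.002, -0.001]
contact_force: [0.3, -0.4, 0.2]
opening: 0.998
```

```bash
python3 st.py; python3 - <<'E'
from h import *
from plant import r
d=r.snapshot("wrist"); a=d["pixels"][:,:,::-1].copy(); 
s=r.get_state()
print(proj(d,[s["tool_pos"],[.4876,.065,.198],[.4876,.065,.143],[.59,.1275,.15]]))
cv2.imwrite("pics/w7.png",a)
d=r.snapshot("side"); cv2.imwrite("pics/s7.png",cv2.resize(d["pixels"][170:350,200:400,::-1],None,fx=3,fy=3))
print(proj(d,[s["tool_pos"],[.4876,.065,.198],[.4876,.065,.143],[.59,.1275,.15]]))
E
```

```text
6.1 [0.48506429 0.06668084 0.22662402] [ 0.27412355 -0.37311697  0.15431997] [-0.01551616  0.00910858 -0.02975877] [-0.34288441  0.55417885  0.17625307  1.99654071 -0.16360672  0.60768553
 -1.07942519] 0.997745038237195
-58.54964257721221
[[328.06433997 313.68713546]
 [328.95490179 284.09053555]
 [327.28752923 249.34101188]
 [328.91709885  29.98111198]]
[[330.06642952 239.6305249 ]
 [329.70653174 249.72269337]
 [329.62162206 268.6282078 ]
 [273.59434776 263.26989505]]
```

View pics/w7.png

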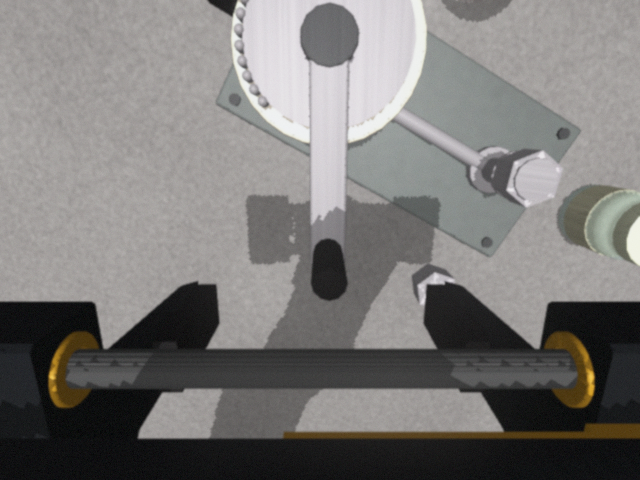

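View pics/s7.png

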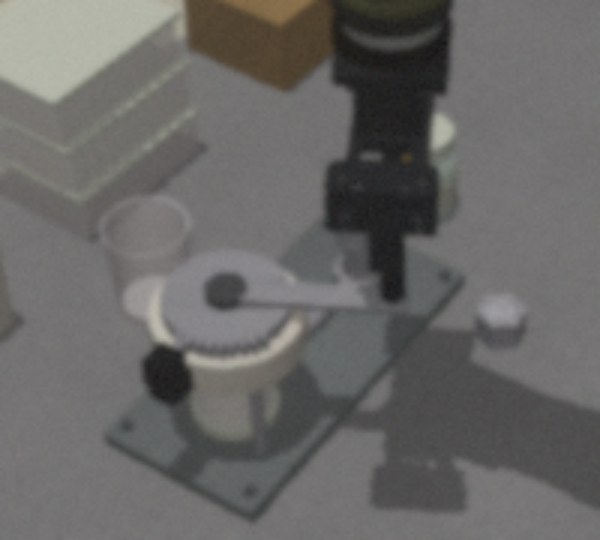

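>>> {"fn": "carry_out", "kwargs": {
  "commands": [
    [[0,0,0,0.1,0,2,8.8],[0,0,0,0.1,0,4,8.8],[0,0,0,0.1,0,6,8.8],[0,0,0,0.1,0,6.8,8.8],[0,0,0,0.1,0,6.8,8.8],[0,0,0,0.1,0,6.8,5],[0,0,0,0.1,0,6.8,3.4],[0,0,0,0.1,0,6.8,3.2],[0,0,0,0.1,0,6.8,3.2],[0,0,0,0.1,0,6.8,3.2]]
  ],
  "force": 15
}}

```text
clock: 7.03
tool_pos: [0.4883, 0.066, 0.1604]
eef_rot: [0.963, 0.27, 0.001, 0.0]
contact_force: [0.5, -0.0, -0.4]
opening: 0.645
```

```bash
python3 st.py; python3 - <<'E'
from h import *
from plant import r
d=r.snapshot("wrist"); a=d["pixels"][:,:,::-1].copy(); 
cv2.imwrite("pics/w8.png",a)
s=r.get_state()
print(s["tool_pos"])
E
```

```text
7.0333 [0.48828703 0.06597789 0.1603932 ] [ 0.53630122 -0.00734572 -0.41179336] [ 0.03404452  0.05020369 -0.04872077] [-0.30940684  0.66756638  0.1312901   2.05316847 -0.19533723  0.43084155
 -1.05326943] 0.6445897239075681
-58.72570142833609
[0.48819677 0.06601203 0.16027628]
```

View pics/w8.png

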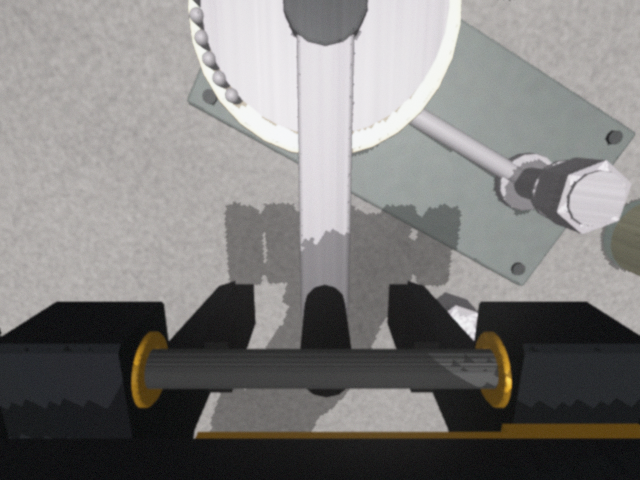

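>>> {"fn": "carry_out", "kwargs": {
  "commands": [
    [[0,0,0,0,0,0,3],[0,0,0,0,0,0,2],[0,0,0,0,0,0,1],[0,0,0,0,0,0,0.5],[0,0,0,0,0,0,0.5],[0,0,0,0,0,0,0.5],[0,0,0,0,0,0,0.5],[0,0,0,0,0,0,0.5],[0,0,0,0,0,0,0.5]]
  ],
  "force": 25
}}

```text
clock: 7.83
tool_pos: [0.4886, 0.0646, 0.1598]
eef_rot: [0.963, 0.269, 0.001, 0.001]
contact_force: [2.9, -4.6, -1.5]
opening: 0.195
```

```bash
python3 st.py; python3 - <<'E'
from h import *
from plant import r
d=r.snapshot("wrist"); a=d["pixels"][:,:,::-1].copy(); 
cv2.imwrite("pics/w9.png",a)
E
```

```text
7.8333 [0.48859505 0.0646287  0.1597551 ] [ 2.92113503 -4.5637333  -1.54776975] [-0.88019707 -0.41325494  0.00634414] [-0.30857034  0.66902828  0.13289944  2.05314571 -0.19471327  0.42978688
 -1.05322433] 0.194877318126851
-58.81075253440249
```

View pics/w9.png

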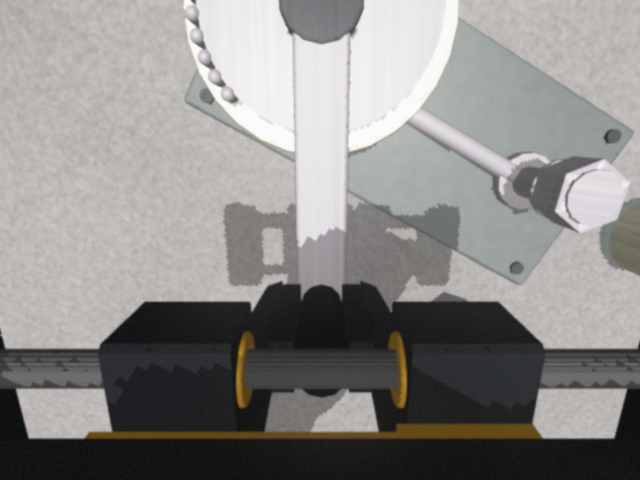

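>>> {"fn": "carry_out", "kwargs": {
  "commands": [
    [[0,0,0.04,0.01,-0.48,0,0.5],[0,0,0.08,0.04,-0.96,0,0.5],[0,0,0.12,0.09,-1.44,0,0.5],[0,0,0.16,0.15,-1.91,0,0.5],[0,0,0.16,0.15,-1.91,0,0.5],[0,0,0.16,0.15,-1.91,0,0.5]]
  ],
  "force": 25
}}

```text
clock: 8.38
tool_pos: [0.48, 0.0818, 0.1598]
eef_rot: [0.982, 0.191, 0.001, 0.001]
contact_force: [1.9, -5.2, -2.0]
opening: 0.19
```

```bash
cat >> st.py <<'E'
a=np.array([.590,.1275]); p=s["tool_pos"][:2]-a; print("r",np.linalg.norm(p),"phi",np.radians(211.25)-np.arctan2(p[1],p[0])%(2*np.pi))
t=np.array([p[1],-p[0]])/np.linalg.norm(p); print("F cw",s["contact_force"][:2]@t,"F rad",s["contact_force"][:2]@p/np.linalg.norm(p))
E
python3 st.py
```

```text
8.3833 [0.48003973 0.08181168 0.15977677] [ 1.88190299 -5.23920964 -2.04581157] [-0.83206517 -0.42876347  0.0185355 ] [-0.37521319  0.66793477  0.17782847  2.07153057 -0.26589697  0.42168868
 -1.17789817] 0.19024107280448724
-67.96842997974213
r 0.1190742766111725 phi 0.15162013795628004
F cw -5.560276389967858 F rad 0.2724022576896998
```

>>> {"fn": "carry_out", "kwargs": {
  "commands": [
    [[0,0,0.04,0.01,-0.48,0,0.5],[0,0,0.08,0.04,-0.96,0,0.5],[0,0,0.12,0.09,-1.44,0,0.5],[0,0,0.16,0.15,-1.91,0,0.5],[0,0,0.16,0.15,-1.91,0,0.5],[0,0,0.16,0.15,-1.91,0,0.5]]
  ],
  "force": 25
}}

```text
clock: 8.88
tool_pos: [0.4745, 0.0999, 0.1598]
eef_rot: [0.994, 0.112, 0.001, 0.001]
contact_force: [2.6, -6.1, -2.3]
opening: 0.195
```

```bash
python3 st.py
```

```text
8.8833 [0.47446036 0.09985589 0.15976057] [ 2.56484241 -6.14841024 -2.32261702] [-0.96983297 -0.49367223  0.04706433] [-0.44292793  0.67102637  0.22410311  2.07920499 -0.33685823  0.42326297
 -1.30403036] 0.19484925075086793
-77.15454057584095
r 0.11880069161219352 phi 0.3105694500848819
F cw -6.576458893313934 F rad -1.063745003264651
```

>>> {"fn": "carry_out", "kwargs": {
  "commands": [
    [[0,0,0.04,0.01,-0.48,0,0.5],[0,0,0.08,0.04,-0.96,0,0.5],[0,0,0.12,0.09,-1.44,0,0.5],[0,0,0.16,0.15,-1.91,0,0.5],[0,0,0.16,0.15,-1.91,0,0.5],[0,0,0.16,0.15,-1.91,0,0.5]]
  ],
  "force": 25
}}

```text
clock: 9.38
tool_pos: [0.4718, 0.1185, 0.1598]
eef_rot: [0.999, 0.032, 0.001, 0.001]
contact_force: [3.9, -6.5, -2.1]
opening: 0.196
```

```bash
python3 st.py
```

```text
9.3833 [0.47178405 0.11851232 0.15976472] [ 3.94819991 -6.5135123  -2.11029037] [-1.07832319 -0.49964732  0.0019261 ] [-0.51112433  0.67837132  0.27310079  2.07629613 -0.40570755  0.43497269
 -1.43208436] 0.19569350549419412
-86.33563320506684
r 0.11855711422589756 phi 0.4695337025244153
F cw -6.794077438920248 F rad -3.443056311373886
```

>>> {"fn": "carry_out", "kwargs": {
  "commands": [
    [[0,0,0.03,0.03,-0.36,0,0.5],[0,0,0.06,0.07,-0.72,0,0.5],[0,0,0.06,0.07,-0.72,0,0.5]]
  ],
  "force": 25
}}

```text
clock: 9.63
tool_pos: [0.4716, 0.1258, 0.1597]
eef_rot: [1.0, 0.001, 0.001, 0.001]
contact_force: [2.5, -6.8, -0.4]
opening: 0.195
```

```bash
python3 st.py
```

```text
9.6333 [0.47158462 0.12584252 0.15974678] [ 2.53881663 -6.79980289 -0.4312875 ] [-1.09815029 -0.35952592 -0.03777845] [-0.53667133  0.68270304  0.29255935  2.07132297 -0.43081536  0.44392368
 -1.48179534] 0.19495176108760173
-89.83813019918827
r 0.11842698277089406 phi 0.5314191560694042
F cw -6.83466959423109 F rad -2.4433994314174363
```

>>> {"fn": "carry_out", "kwargs": {
  "commands": [
    [[0,0,0.03,0.03,-0.36,0,0.5],[0,0,0.06,0.06,-0.72,0,0.5],[0,0,0.08,0.08,-0.96,0,0.5],[0,0,0.1,0.11,-1.2,0,0.5],[0,0,0.1,0.11,-1.2,0,0.5],[0,0,0.1,0.11,-1.2,0,0.5]]
  ],
  "force": 25
}}

```text
clock: 10.13
tool_pos: [0.4722, 0.1373, 0.1597]
eef_rot: [0.999, -0.048, 0.0, 0.001]
contact_force: [1.3, -6.9, -1.0]
opening: 0.196
```

```bash
python3 st.py; python3 - <<'E'
from h import *
from plant import r
d=r.snapshot("wrist"); a=d["pixels"][:,:,::-1].copy(); 
print(r.get_state()["tool_pos"])
cv2.imwrite("pics/w10.png",a)
d=r.snapshot("side"); cv2.imwrite("pics/s10.png",cv2.resize(d["pixels"][170:350,200:400,::-1],None,fx=3,fy=3))
E
```

```text
10.1333 [0.47217399 0.13728183 0.15973638] [ 1.31509071 -6.92755638 -0.98304831] [-1.1675444  -0.27953382  0.00207953] [-0.5774327   0.69092629  0.32561843  2.06109713 -0.46999743  0.46008456
 -1.56285906] 0.1962598427672293
-95.5193276290588
r 0.1182313480765187 phi 0.6282447292803588
F cw -6.79500244038198 F rad -1.8837310815001147
[0.47216237 0.13725462 0.1597342 ]
```

View pics/w10.png

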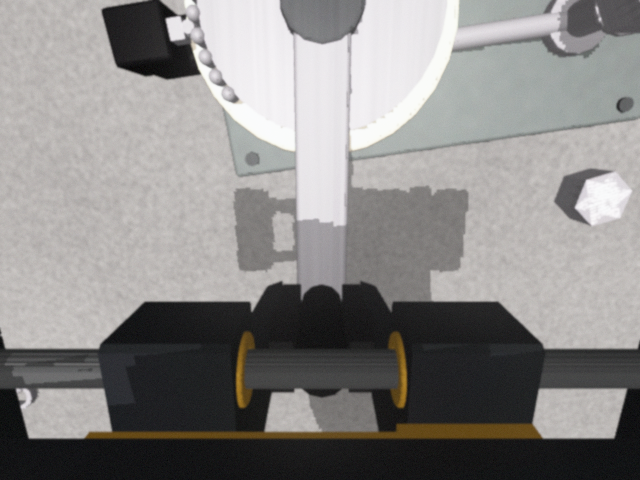

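View pics/s10.png

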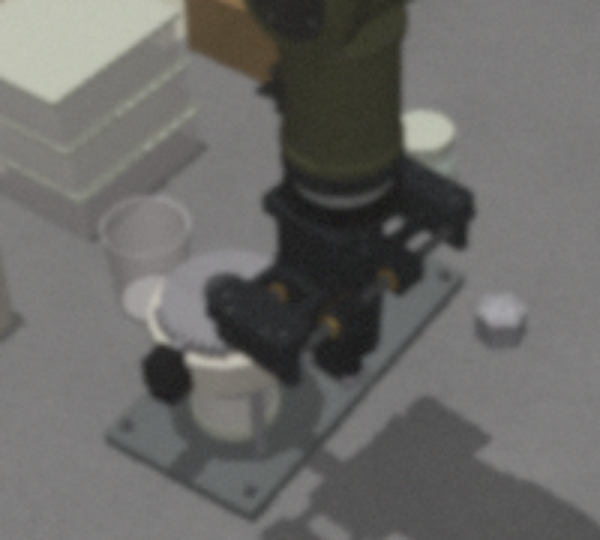

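>>> {"fn": "carry_out", "kwargs": {
  "commands": [
    [[0,0,0,0,0,0,0.5],[0,0,0,0,0,0,0.5],[0,0,0,0,0,0,0.5],[0,0,0,0,0,0,0.5],[0,0,0,0,0,0,0.5],[0,0,0,0,0,0,0.5]]
  ],
  "force": 25
}}

```text
clock: 10.73
tool_pos: [0.4722, 0.1373, 0.1597]
eef_rot: [0.999, -0.048, 0.0, 0.001]
contact_force: [1.9, -7.7, -0.5]
opening: 0.196
```

```bash
python3 st.py; python3 -c "
from plant import r
print(r.finish_job())"; python3 st.py
```

```text
10.7333 [0.47215265 0.1372536  0.159726  ] [ 1.85381612 -7.69184215 -0.49304799] [-1.14627238 -0.26644948  0.07331607] [-0.57708345  0.69087975  0.32530366  2.06115184 -0.47001242  0.46004394
 -1.56277714] 0.19576930690511504
-95.52213312719351
r 0.11825028785481596 phi 0.6279919045471765
F cw -7.512724417470571 F rad -2.4819431381373684
the job is handed in; nothing more can be done
None
the job is handed in; nothing more can be done
```

The job is handed in at 10.7 s of the 61 s allowed. The cap is closed to its stop, and the gripper is holding the lever in its fourth click. `finish_job` gives no verdict.

- **Cap:** I turned it clockwise until the twisting moment rose to about 0.95 N m and the pads started to be pried open. In the picture afterwards the hex had turned about 61° (1.07 rad). Starting from about 0.13 rad, that puts it at about 1.2, its stop.
- **Lever:** I gripped the post and swept it along its arc one click at a time. The last checks before handing in gave these turns from rest:
  - 0.641 rad from the gripper's rotation
  - 0.628 rad from the tool position about the estimated axis
  - 0.631 rad from the straight-line distance moved

  All three are well inside 0.568–0.712. The pose was steady, and the force on the tool along the lever's travel was about 7 N.

**Disagreements and gaps:**
- I counted the clicks by position. I did not separately feel each force drop, because I read the force only at the end of each move.
- The held force of 6.8–7.5 N was a little above the stated 5–6 N spring.
- The plate-corner pictures put the cap 4–7 mm away from where the hex itself showed it. I used the hex, and the grip confirmed it.
- The measured post radius was 118 mm instead of 120 mm.
- I did not measure the bystanders at the end. The last pictures show the spare nut in the same place, and no move went near the others.

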